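# Zero the bench thickness gauge and hold its spindle open at the ring mark

## Robot

A 6-joint arm with a two-finger parallel gripper is mounted at the origin on the work surface. World frame = base frame: x ahead of the robot, y to its left, z up, the work surface at z = 0. Lengths are in m, angles in rad, forces in N, time in s.
With the tool pointing down it reaches from about 0.275 to 0.825 m from the base axis. Payload 5.2 kg.
Tool frame: the origin (TCP) lies between the finger pads; the fingertips stand 19 mm ahead of it and the grasp point (between the pads) is the TCP; z points along the fingers, y is the line along which they close (so a half turn about z gives the same grasp; the last joint's range is limited). The gripper opens to 93 mm and grips with 3 to 60 N. Pads are 15 mm wide; open, the fingers measure 128 mm over their backs; the gripper's body (75 mm by 188 mm) begins 65 mm behind the grasp point.
Start: joints at [0.958, 0.259, 1.535, -0, 1.348, -0.203], TCP at [0.219, 0.504, 0.238] pointing down, gripper open.
Joint ranges: [-3.14, 3.14], [-0.91, 2.08], [0.19, 2.58], [-1.22, 4.36], [0.22, 2.71], [-3.12, 3.12]. Speed limits (rad/s): [2.57, 2.57, 3.14, 3.14, 3.14, 3.14].

## Interface

Orientations are given as a rotation vector (axis times angle).
In Python, from cell import r gives the robot as it stands.
- The arm moves only by the tool carry_out, never from a script. Its argument "deltas" is a list of rows, each an object with "xyz": the shift along the tool's x, y, z in m, a list of three; "delta_rot": the turn, a rotation vector about the tool's x, y, z in rad, a list of three; "fingers": the finger opening in m, from 0 to 0.093. In form: [{"xyz": [dx, dy, dz], "delta_rot": [rx, ry, rz], "fingers": fingers}, ...]. A call has 1 to 8 rows; each row is the pose to reach, as a shift and turn from the pose commanded when the call began, along the tool's axes at that moment; what a row does not reach only later rows make up. A row lasts 1/8 s, in which the tool goes at most 62.5 mm and 10.7 degrees, less where a joint would pass 70% of its speed; a pose out of reach is approached as far as the arm can. A call with a gripper value outside its range is refused whole. The fingers move at their own pace and stop on an object; "force" is the grip in N (left out, the last holds). Time passes only in rows, so rows that repeat a pose let the fingers close. It gives the time, the measured TCP pose, the force, the opening and the grip force at its end, in the units of the state.
- r.state(): the state, without advancing time (a new reading comes with each control period).
- r.get_image(name): name is "scene" or "top" or "wrist"; returns a dict with "pixels" (384x512x3 uint8, blue, green, red), "depth" (384x512 float32, m along the optical axis (not along the pixel's ray), 0 where there is no reading), "K" (3x3 intrinsics, pixels), "rvec" (rotation vector, rad) and "tvec" (3), from world to camera coordinates, as OpenCV has them; the wrist camera has in their place "mount" (4x4, takes a point from camera to tool coordinates, whose origin is the TCP and whose axes are the flange's). Camera axes: x right, y down, z forward; pixel columns grow to the right and rows downward; lengths in m; the calibration is good to about 2 mm. A picture is of the moment at which its call begins: read the wrist's pose just before it.
- r.finish_job(): hands the job in; it is judged then, once.
The state is a dict: "clock": time; "qpos": joint angles; "qvel": joint speeds; "joint_efforts": joint torques, N m; "position": TCP position; "ee_rot": TCP orientation; "wrist_force": force on the tool from outside, world axes, zero at the start; "torque": the same for the moment, N m; "opening": opening from 0.0 (shut) to 1.0 (fully open); "grip_force": force on a finger pad.
Only numpy, scipy, OpenCV 4.12 (cv2) and the standard library are available. Lean on these libraries where they do the work, as an engineer would, in place of code of your own. Each camera call takes 0.05 s, during which the arm holds its last target. There are 200 camera calls.

## Task

Get the bench thickness gauge ready for me: take the blunt stylus (the tall slim handle) out of the drilled wood block, press the small recessed zero button of the gauge's readout fully down with it while the spindle still rests on the anvil, and stand the stylus back in its own hole. Then pinch the cap on top of the gauge's rod and draw the rod straight up against its spring until the ring mark on the rod comes level with the top of the collar, and keep holding it there, finishing with the cap still gripped, so that I can slide a plywood strip under the tip. Leave the two raised keys and everything else on the bench alone, and never let the sprung rod snap back.

Things in the scene. Friction and masses are not known exactly. Their poses are not given: they have to be found in the camera images.
- gauge: bench thickness gauge, screwed down: grey base plate 190 (x) by 260 (y) by 18 mm. Origin: centre of its underside; x to its rear, y to its left, z up. At y +65 mm: round steel anvil (x 0, top 30 mm high), column (x +65 mm, top 163 mm), and over the anvil an aluminium head (34 by 46 mm, 105 to 195 mm high) with a rod of 8 mm diameter through it. At y -62 mm: readout console.
- key_deck (a point): centre of the level key deck of the readout console (112 mm along the gauge's y, 65 mm along x, 48 mm above the bench), at the console's front, gauge x -54, y -62 mm. Behind it the console rises to a sloped display, 82 mm high. Three keys in a row along y at gauge x -56 mm: the zero button, sunk in a well, at y -95 mm; two raised round keys, 17 mm wide, 4 mm proud, at y -62 and -30 mm.
- zero_well (a point): centre of the mouth of the round well in the key deck, 12 mm in diameter, at the deck's top face (48 mm above the bench); the zero button lies at its bottom, too narrow for fingers, wide enough for the stylus pin.
- zero_top (a point): centre of the top face of the recessed zero button (10 mm diameter), unpressed 5 mm below the mouth of its well; moves with the button.
- zero (a joint): travel of the zero button straight down: 0 at rest, 0.003 m fully down on its stop; spring, about 1.8 N to start and 3.6 N at the stop; it must go past 0.002.
- key_left (a joint): travel of the raised key at y = -30 mm: 0 at rest, 0.003 pressed; leave alone.
- key_mid (a joint): travel of the raised key at y = -62 mm, next to the zero well: 0 at rest, 0.003 pressed; leave alone.
- spindle (a joint): lift of the rod: 0 with its tip resting on the anvil, grows upwards to 0.045 m at the upper stop; at 0.030 the ring mark is level with the collar's top. The return spring takes about 2.4 N to start and 6 N at the mark, plus 1 N of the rod's weight; let go, it shoots back down.
- cap (a point): centre of the dark steel lifting cap on top of the rod, 18 mm in diameter and 18 mm high, 231 mm above the bench at rest (cap from 222 to 240 mm; 17 mm of free space between its underside and the collar's top); moves with the rod.
- mark (a point): centre of the ring mark, a dark ring 2.5 mm wide round the rod, at rest hidden inside the head 30 mm below the collar's top; moves up with the rod.
- collar_top (a point): centre of the top face of the steel collar through which the rod comes out of the head, 205 mm above the bench; fixed.
- block: hardwood tool block, 60 mm (x) by 150 mm (y) by 52 mm high, fixed; three holes of 10 mm diameter, 49 mm deep, in its top along its y axis at -46, 0 and +46 mm. Origin: centre of its underside.
- stylus: blunt stylus, 130 mm long, about 45 g, upright in one of the block's holes (which one differs): steel pin 5 mm thick, 45 mm long, blunt tip 4 mm wide; then a brass shoulder 20 mm wide, 6 mm high; then a round wooden handle 15 mm thick, 79 mm long. Origin: the pin's tip; z towards the handle. In the block the shoulder rests on the block's top: tip 7 mm, handle's end 137 mm above the bench.
- awl: short awl in another hole of the block: squat round dark handle of 27 mm diameter, its top 84 mm above the bench; bystander, origin at the foot of its axis (7 mm above the bench).
- pencil: pencil stub of 8 mm diameter in the remaining hole, point up, its top 91 mm above the bench; bystander, origin at its foot.
- strip: small plywood strip, 28 by 85 by 5 mm, lying on the gauge's base plate in front of the anvil; bystander, origin at the centre of its underside.
- glue: white glue bottle, 52 mm in diameter, 150 mm high; bystander.
- gate: wooden castle gate of the model, 60 by 120 by 136 mm; bystander.
- tub: round clear tub of small parts, 136 mm in diameter, 60 mm high; bystander.
- rule: folded wooden rule, 16 by 200 by 10 mm; bystander.
Not all that is in view belongs to the job. What is shaped like the stylus but purple is not meant.

How it is judged:
On the way, in this order (a step that is already met when the one before it is completed fails the run):
1. zero button pushed down by the stylus, the spindle resting on the anvil (value of joint zero above 0.002 m and contact force between stylus and zero above 0.5 N and value of joint spindle below 0.002 m), for 0.1 s.
2. stylus back in its own hole of the block, let go (distance of stylus from where it was at the start of the episode below 0.008 m and angle between stylus's own z axis and vertical below 0.12 rad and contact force between the fingers and stylus below 0.05 N and linear speed of stylus below 0.05 m/s), for 0.2 s.
3. rod drawn up and held with its ring mark level with the collar's top (value of joint spindle between 0.027 and 0.033 m and contact force between the fingers and spindle above 2 N), for 0.5 s.
At the end, for the whole second after the job is handed in: The fingers grip the cap and hold the rod drawn out 30 mm, its ring mark level with the top of the collar to within 3 mm, still; the stylus stands upright in the hole it came from (origin within 8 mm of its start), let go; the zero button has come back up (all of step 2 and all of step 3 and velocity of joint spindle between -0.02 and 0.02 m/s and value of joint zero below 0.001 m); the arm keeps its last pose, push and grip.
It fails at once if a raised key pressed (value of joint any of key_left, key_mid above 0.0015 m).
It fails at once if the sprung rod let go, snapping back down (velocity of joint spindle below -0.2 m/s).
It fails at once if a bystander disturbed (moved by 20 mm or tipped out) (distance of any of awl, pencil, strip, glue, gate, tub, rule from where it was at the start of the episode above 0.02 m).
It also fails if it takes over 72 s, if anything falls off the work surface, if the arm or the gripper's body presses on something with over 40 N, if the wrist force passes 120 N, or if a joint passes its speed limit or range.

## Working session

There is one attempt and no reset: what is moved stays moved. The work goes in short steps, Python scripts to look and compute and a tool call to move; the robot and the scene stay as the last step left them, time stands still between calls to the robot, and variables do not carry over. Pictures are saved under pics/ and viewed, at most 10 in all, crops included, and the job is handed in when it is done.

Besides the shell and the picture viewer there is one more tool, called as name(argument=value, ...) on one line, values as JSON. carry_out: Moves the arm, as the interface text tells. Its arguments: {"type":"object","properties":{"deltas":{"type":"array","items":{"type":"object","properties":{"xyz":{"type":"array","items":{"type":"number"}},"delta_rot":{"type":"array","items":{"type":"number"}},"fingers":{"type":"number"}}}},"force":{"type":"number"}},"required":["deltas"]}

```bash
mkdir -p pics
cat > h.py <<'E'
import numpy as np,cv2
from cell import r
def cam(n):
    s=r.state(); im=r.get_image(n); d=im["depth"]; K=np.array(im["K"])
    if n=="wrist":
        M=np.array(im["mount"]); R=cv2.Rodrigues(np.array(s["ee_rot"],float))[0]
        T=np.eye(4);T[:3,:3]=R;T[:3,3]=s["position"];T=T@M
    else:
        R=cv2.Rodrigues(np.array(im["rvec"],float))[0];T=np.eye(4);T[:3,:3]=R.T;T[:3,3]=-R.T@np.array(im["tvec"]).ravel()
    v,u=np.mgrid[:384,:512]
    p=np.stack([(u-K[0,2])/K[0,0]*d,(v-K[1,2])/K[1,1]*d,d],-1)
    return im["pixels"],d,K,T,p@T[:3,:3].T+T[:3,3]
def ray(K,T,u,v,z):
    d=T[:3,:3]@np.array([(u-K[0,2])/K[0,0],(v-K[1,2])/K[1,1],1.]);o=T[:3,3]
    return o+d*(z-o[2])/d[2]
E
python3 - <<'E'
from h import *
ims=[]
for n in("scene","top"):
    px,d,K,T,P=cam(n);np.savez(n+".npz",px=px,d=d,K=K,T=T,P=P);cv2.imwrite(f"pics/{n}.png",cv2.resize(px,(800,600)));print(n,T.round(3),K)
print(r.state())
E
```

```text
scene [[-0.537  0.682 -0.497  1.174]
 [ 0.844  0.423 -0.331  0.42 ]
 [-0.016 -0.597 -0.802  1.113]
 [ 0.     0.     0.     1.   ]] [[456.19530639   0.         257.59581375]
 [  0.         456.19530639 193.66456512]
 [  0.           0.           1.        ]]
top [[ 0.022 -0.997  0.073  0.52 ]
 [-1.    -0.021  0.006  0.012]
 [-0.004 -0.073 -0.997  1.494]
 [ 0.     0.     0.     1.   ]] [[466.25819473   0.         258.93450442]
 [  0.         466.25819473 187.40690542]
 [  0.           0.           1.        ]]
{'clock': 0.1, 'qpos': array([ 9.58195794e-01,  2.59285949e-01,  1.53594833e+00,  1.69586818e-05,
        1.34800965e+00, -2.02803466e-01]), 'qvel': array([ 0.00103135,  0.00031684, -0.00277347, -0.00136085, -0.00017729,
        0.00057353]), 'joint_efforts': array([ 4.23444013e-03, -4.38207972e+01, -2.84644568e+01,  7.22980010e-02,
        3.61649296e-02, -2.93484243e-05]), 'position': array([0.21884202, 0.50409398, 0.23690246]), 'ee_rot': array([-6.39082294e-01, -3.07521769e+00,  2.37041377e-03]), 'wrist_force': array([0.84626095, 0.54237472, 0.20637454]), 'torque': array([ 0.00754388, -0.05098136, -0.03142969]), 'grip_force': 0.0, 'opening': 0.999060125508496}
```

View pics/scene.png

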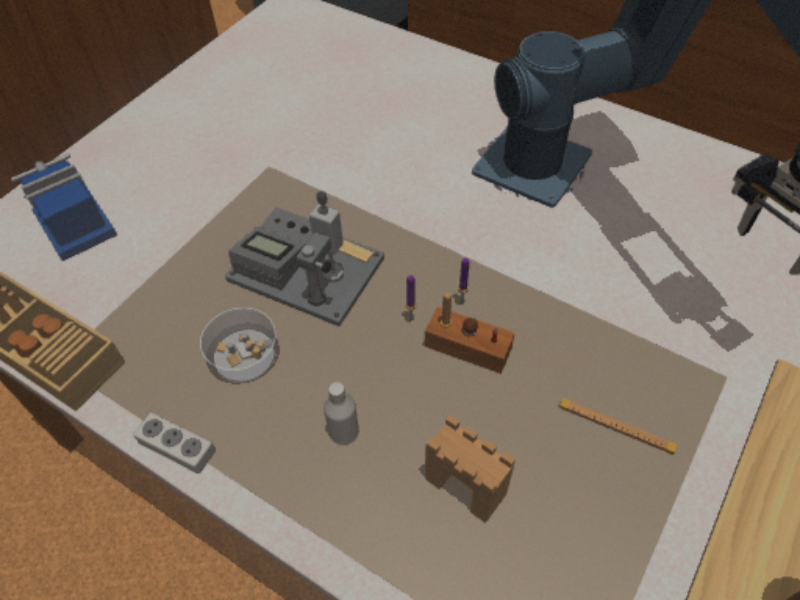

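View pics/top.png

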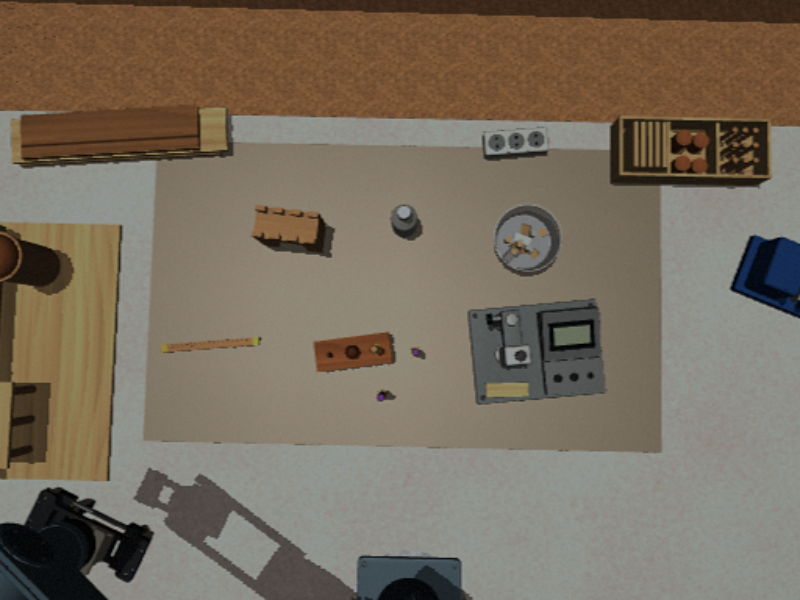

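The scene view shows the gauge on the left and the block at about (470,335). In the top view the stylus is at (377,350), in the block's right-hand (-y) hole; the awl is at (352,352) and the pencil at (331,354). The purple decoys are at (417,352) and (383,396). The gauge is at (537,350), with the zero well near (590,376).

Run:
```python
from h import *
q=np.load("top.npz");P=q["P"];px=q["px"];K=q["K"];T=q["T"]
def rect(m,z,name):
    m=cv2.morphologyEx(m.astype(np.uint8),cv2.MORPH_OPEN,np.ones((2,2)))
    c=max(cv2.findContours(m,0,2)[0],key=cv2.contourArea)[:,0]
    w=np.array([ray(K,T,u,v,z)[:2] for u,v in c],np.float32)
    print(name,cv2.minAreaRect(w*1000))
X,Y,Z=P[...,0],P[...,1],P[...,2]
def box(u0,v0,u1,v1):
    m=np.zeros(Z.shape,bool);m[int(v0*.64):int(v1*.64),int(u0*.64):int(u1*.64)]=1;return m
b=box(300,320,405,380)
rect(b&(Z>.04)&(Z<.06),.052,"block")
for lo,hi in((.07,.1),(.11,.15)):
    m=b&(Z>lo)&(Z<hi);n,l,s,c=cv2.connectedComponentsWithStats(m.astype(np.uint8))
    for i in range(1,n):
        if s[i,4]>2:print("tool",lo,s[i,4],c[i],[P[l==i].mean(0).round(4)])
g=box(455,285,620,415)
rect(g&(Z>.010),.018,"gauge")
rect(g&(Z>.035)&(Z<.1)&(Y<-.24),.048,"console")
for lo,hi in((.044,.056),(.19,.2),(.225,.25)):
    m=g&(Z>lo)&(Z<hi);print(lo,m.sum(),P[m].mean(0).round(4),P[m].min(0).round(3),P[m].max(0).round(3))
```

```text
block ((504.5931396484375, 119.4422607421875), (59.903263092041016, 150.32106018066406), 8.66561222076416)
tool 0.07 58 [224.39655172 224.93103448] [array([0.5074, 0.1222, 0.0816])]
tool 0.07 7 [209.28571429 227.        ] [array([0.5002, 0.1677, 0.0819])]
tool 0.11 22 [238.90909091 222.90909091] [array([0.5147, 0.076 , 0.1354])]
gauge ((513.3271484375, -249.81016540527344), (189.41757202148438, 263.4768981933594), 6.35624885559082)
console ((516.749755859375, -312.96319580078125), (166.76544189453125, 120.10517120361328), 5.922598361968994)
0.044 784 [ 0.4729 -0.3098  0.0493] [ 0.432 -0.372  0.044] [ 0.592 -0.163  0.056]
0.19 145 [ 0.5089 -0.1794  0.1945] [ 0.492 -0.205  0.19 ] [ 0.526 -0.158  0.2  ]
0.225 41 [ 0.5097 -0.1808  0.2378] [ 0.501 -0.19   0.227] [ 0.518 -0.173  0.247]
```

carry_out(deltas=[{"xyz": [-0.052,-0.032,-0.005],"delta_rot": [0,0,0.13],"fingers": 0.05},{"xyz": [-0.104,-0.064,-0.01],"delta_rot": [0,0,0.26],"fingers": 0.05},{"xyz": [-0.156,-0.097,-0.015],"delta_rot": [0,0,0.39],"fingers": 0.05},{"xyz": [-0.208,-0.13,-0.02],"delta_rot": [0,0,0.52],"fingers": 0.05},{"xyz": [-0.26,-0.162,-0.025],"delta_rot": [0,0,0.65],"fingers": 0.05},{"xyz": [-0.312,-0.195,-0.03],"delta_rot": [0,0,0.78],"fingers": 0.05},{"xyz": [-0.364,-0.227,-0.035],"delta_rot": [0,0,0.91],"fingers": 0.05},{"xyz": [-0.415,-0.26,-0.04],"delta_rot": [0,0,1.03],"fingers": 0.05}])

```text
clock: 1.1
position: [0.4968, 0.0988, 0.2776]
ee_rot: [-2.076, -2.357, 0.0]
wrist_force: [1.0, -0.3, 0.1]
opening: 0.54
grip_force: 0.0
```

carry_out(deltas=[{"xyz": [0,0,0],"delta_rot": [0,0,0],"fingers": 0.05},{"xyz": [0,0,0],"delta_rot": [0,0,0],"fingers": 0.05}])

```text
clock: 1.35
position: [0.4956, 0.1008, 0.2771]
ee_rot: [-2.07, -2.361, 0.001]
wrist_force: [-0.8, 0.4, 0.2]
opening: 0.538
grip_force: 0.0
```

Run:
```python
from h import *
s=r.state();print(s["position"],s["ee_rot"],s["qpos"])
px,d,K,T,P=cam("wrist");np.savez("w1.npz",px=px,d=d,K=K,T=T,P=P);cv2.imwrite("pics/w1.png",px);print(T.round(3))
```

```text
[0.49558904 0.10081213 0.27706512] [-2.07037455e+00 -2.36064905e+00  1.00445341e-03] [-2.06090133e-02  1.54736182e-01  1.57000263e+00  5.92143108e-04
  1.41854351e+00 -1.51531538e-01]
[[ 0.992  0.126  0.03   0.488]
 [ 0.13  -0.963 -0.238  0.166]
 [-0.001  0.24  -0.971  0.424]
 [ 0.     0.     0.     1.   ]]
```

View pics/w1.png

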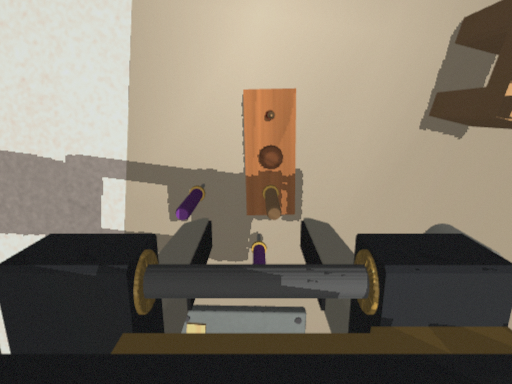

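The wrist view shows the block upright in the image, with the stylus handle at (272,200), awl (270,157) and pencil (269,115). The decoys are at (190,203) and (258,250), clear of the path.

Run:
```python
from h import *
q=np.load("w1.npz");P=q["P"];d=q["d"];K=q["K"];T=q["T"]
Z=P[...,2]
b=np.zeros(Z.shape,bool);b[80:222,235:305]=1
def rect(m,z,n):
    m=cv2.morphologyEx(m.astype(np.uint8),cv2.MORPH_OPEN,np.ones((3,3)))
    c=max(cv2.findContours(m,0,2)[0],key=cv2.contourArea)[:,0]
    print(n,cv2.minAreaRect(np.array([ray(K,T,u,v,z)[:2]*1000 for u,v in c],np.float32)))
rect(b&(Z>.045)&(d>0),.052,"block")
for lo,hi in((.075,.09),(.13,.145),(.06,.072),(.1,.13)):
    m=b&(Z>lo)&(Z<hi)&(d>0);n,l,s,c=cv2.connectedComponentsWithStats(m.astype(np.uint8))
    for i in range(1,n):
        if s[i,4]>8:p=P[l==i];print(lo,s[i,4],c[i].round(1),p.mean(0).round(4),p.min(0).round(4),p.max(0).round(4))
```

```text
block ((510.294189453125, 117.68914031982422), (59.93846893310547, 155.1020050048828), 8.583975791931152)
0.075 42 [270.  114.5] [0.5027 0.1657 0.0834] [0.4994 0.1619 0.0774] [0.5062 0.1693 0.0899]
0.075 439 [270.4 156.7] [0.5095 0.1211 0.0812] [0.4969 0.1074 0.0754] [0.5229 0.1333 0.0857]
0.075 44 [270.1 193.3] [0.515  0.0804 0.0826] [0.5096 0.0757 0.0754] [0.5226 0.0824 0.0897]
0.13 176 [273.4 211.6] [0.5165 0.076  0.1355] [0.5096 0.0686 0.13  ] [0.5236 0.0822 0.1388]
0.06 30 [269.7 189.8] [0.5152 0.0804 0.0658] [0.5094 0.0735 0.0602] [0.5225 0.0823 0.072 ]
0.1 110 [271.5 201.6] [0.5149 0.0803 0.116 ] [0.5094 0.0738 0.1009] [0.5227 0.0824 0.1298]
```

carry_out(deltas=[{"xyz": [-0.028,0.0174,0.0],"delta_rot": [0,0,0],"fingers": 0.05},{"xyz": [-0.028,0.0174,0.05],"delta_rot": [0,0,0],"fingers": 0.05},{"xyz": [-0.028,0.0174,0.1],"delta_rot": [0,0,0],"fingers": 0.05},{"xyz": [-0.028,0.0174,0.14],"delta_rot": [0,0,0],"fingers": 0.05},{"xyz": [-0.028,0.0174,0.167],"delta_rot": [0,0,0],"fingers": 0.05},{"xyz": [-0.028,0.0174,0.167],"delta_rot": [0,0,0],"fingers": 0.05},{"xyz": [-0.028,0.0174,0.167],"delta_rot": [0,0,0],"fingers": 0.05}])

```text
clock: 2.28
position: [0.5175, 0.0762, 0.1118]
ee_rot: [2.068, 2.363, 0.002]
wrist_force: [0.2, 0.4, -0.3]
opening: 0.54
grip_force: 0.0
```

carry_out(deltas=[{"xyz": [-0.001,-0.001,0],"fingers": 0.03},{"xyz": [-0.001,-0.001,0],"fingers": 0.01},{"xyz": [-0.001,-0.001,0],"fingers": 0.005},{"xyz": [-0.001,-0.001,0],"fingers": 0.005},{"xyz": [-0.001,-0.001,0],"fingers": 0.005},{"xyz": [-0.001,-0.001,0],"fingers": 0.005}], force=20)

```text
schema error: expected keys xyz, delta_rot, fingers
```

carry_out(deltas=[{"xyz": [-0.001,-0.001,0],"delta_rot": [0,0,0],"fingers": 0.03},{"xyz": [-0.001,-0.001,0],"delta_rot": [0,0,0],"fingers": 0.01},{"xyz": [-0.001,-0.001,0],"delta_rot": [0,0,0],"fingers": 0.005},{"xyz": [-0.001,-0.001,0],"delta_rot": [0,0,0],"fingers": 0.005},{"xyz": [-0.001,-0.001,0],"delta_rot": [0,0,0],"fingers": 0.005},{"xyz": [-0.001,-0.001,0],"delta_rot": [0,0,0],"fingers": 0.005}], force=20)

```text
clock: 3.02
position: [0.5163, 0.074, 0.1109]
ee_rot: [2.071, 2.362, 0.0]
wrist_force: [-0.5, 0.2, 3.4]
opening: 0.157
grip_force: 20.0
```

Run:
```python
from h import *
s=r.state();print(s["position"],s["ee_rot"],s["opening"]*.093,s["grip_force"],s["wrist_force"])
```

```text
[0.51633729 0.07397656 0.11085318] [2.07109104e+00 2.36185158e+00 1.55618758e-04] 0.0146368572847102 20.000286776921712 [-0.51393934  0.1823935   3.37838018]
```

carry_out(deltas=[{"xyz": [0,0,-0.02],"delta_rot": [0,0,0],"fingers": 0.005},{"xyz": [0,0,-0.06],"delta_rot": [0,0,0],"fingers": 0.005},{"xyz": [0,0,-0.11],"delta_rot": [0,0,0],"fingers": 0.005},{"xyz": [0,0,-0.16],"delta_rot": [0,0,0],"fingers": 0.005},{"xyz": [-0.03,-0.02,-0.19],"delta_rot": [0,0,0],"fingers": 0.005},{"xyz": [-0.07,-0.05,-0.19],"delta_rot": [0,0,0],"fingers": 0.005},{"xyz": [-0.11,-0.08,-0.19],"delta_rot": [0,0,0],"fingers": 0.005},{"xyz": [-0.15,-0.105,-0.19],"delta_rot": [0,0,0],"fingers": 0.005}])

```text
clock: 4.03
position: [0.4306, -0.0893, 0.3006]
ee_rot: [2.071, 2.363, -0.0]
wrist_force: [0.4, -0.2, -0.9]
opening: 0.158
grip_force: 20.0
```

carry_out(deltas=[{"xyz": [-0.04,-0.025,0],"delta_rot": [0,0,0],"fingers": 0.005},{"xyz": [-0.09,-0.035,0],"delta_rot": [0,0,0],"fingers": 0.005},{"xyz": [-0.145,-0.035,0],"delta_rot": [0,0,0],"fingers": 0.005},{"xyz": [-0.2,-0.035,0],"delta_rot": [0,0,0],"fingers": 0.005},{"xyz": [-0.255,-0.035,0],"delta_rot": [0,0,0],"fingers": 0.005},{"xyz": [-0.31,-0.03,0],"delta_rot": [0,0,0],"fingers": 0.005},{"xyz": [-0.34,-0.025,0],"delta_rot": [0,0,0],"fingers": 0.005},{"xyz": [-0.34,-0.025,0],"delta_rot": [0,0,0],"fingers": 0.005}])

```text
clock: 5.03
position: [0.451, -0.4306, 0.2988]
ee_rot: [-2.072, -2.358, -0.0]
wrist_force: [-0.5, 0.2, -0.1]
opening: 0.159
grip_force: 20.0
```

carry_out(deltas=[{"xyz": [0,0,0],"delta_rot": [0,0,0],"fingers": 0.005},{"xyz": [0,0,0],"delta_rot": [0,0,0],"fingers": 0.005}])

```text
clock: 5.28
position: [0.4514, -0.4275, 0.301]
ee_rot: [2.07, 2.363, 0.0]
wrist_force: [-0.6, 0.6, -0.3]
opening: 0.156
grip_force: 20.0
```

Run:
```python
from h import *
s=r.state();print(s["position"],s["ee_rot"],s["qpos"],s["grip_force"],s["opening"])
px,d,K,T,P=cam("wrist");np.savez("w2.npz",px=px,d=d,K=K,T=T,P=P);cv2.imwrite("pics/w2.png",px)
```

```text
[ 0.4513608  -0.42753582  0.30103444] [2.07011213e+00 2.36301571e+00 2.27108530e-04] [-9.37562627e-01  3.59195153e-01  1.24196728e+00  1.54900444e-04
  1.54039984e+00 -1.06951863e+00] 19.99971821955114 0.15578451336189544
```

View pics/w2.png

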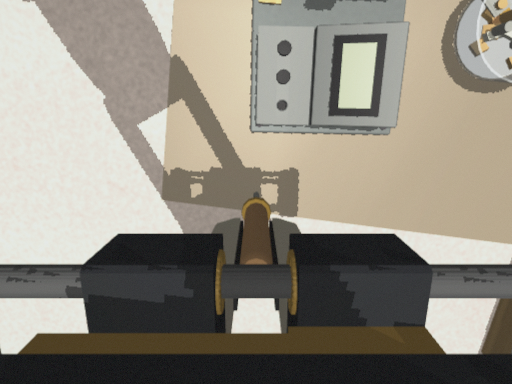

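The wrist view shows the zero well at (282,105), the raised keys at (283,76) and (284,47), and the pin tip at about (257,196).

Run:
```python
from h import *
q=np.load("w2.npz");P=q["P"];d=q["d"];K=q["K"];T=q["T"];g=cv2.cvtColor(q["px"],6)
roi=np.zeros(g.shape,bool);roi[30:122,262:306]=1
print(g[90,270],g[105,282],g[76,283])
m=(roi&(g<(int(g[90,270])*0.55+int(g[76,283])*0.45))).astype(np.uint8)
n,l,s,c=cv2.connectedComponentsWithStats(m)
for i in range(1,n):
    if s[i,4]>20:
        z=.048 if c[i][1]>95 else .052
        print(s[i],c[i].round(1),ray(K,T,*c[i],z).round(4),P[l==i].mean(0).round(4))
px=q["px"];cr=cv2.resize(px[170:240,220:290],None,fx=8,fy=8,interpolation=0);cv2.imwrite("pics/tip.png",cr)
st=P[185:235,235:280];mm=(d[185:235,235:280]>0)&(st[...,2]>.19)&(st[...,2]<.24);
v,u=np.nonzero(mm);print(len(u),u.min()+235,u.max()+235,v.min()+185)
for z in (.195,.2,.21,.22,.23,.24):
    k=mm&(abs(st[...,2]-z)<.005)
    if k.any():print(z,k.sum(),st[k].mean(0).round(4))
print(ray(K,T,257,196,.197))
```

```text
179 79 83
[277  40  15  16 185] [283.8  47.7] [ 0.4665 -0.2856  0.052 ] [ 0.4665 -0.286   0.0534]
[276  69  14  15 170] [282.7  76.4] [ 0.4701 -0.3171  0.052 ] [ 0.4699 -0.3173  0.0537]
[277 100  11  11  93] [281.7 104.9] [ 0.4741 -0.3497  0.048 ] [ 0.4742 -0.3497  0.0471]
30 253 258 191
0.195 2 [ 0.4515 -0.4248  0.198 ]
0.2 11 [ 0.4517 -0.4249  0.2019]
0.21 17 [ 0.4513 -0.4249  0.2097]
0.22 2 [ 0.4518 -0.4243  0.2156]
[ 0.45331937 -0.42913748  0.197     ]
```

View pics/tip.png

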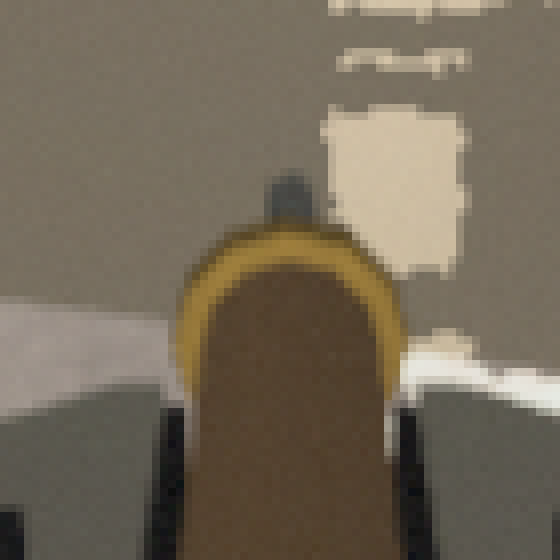

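carry_out(deltas=[{"xyz": [0.037,0.016,0.0],"delta_rot": [0,0,0],"fingers": 0.005},{"xyz": [0.074,0.0325,0.02],"delta_rot": [0,0,0],"fingers": 0.005},{"xyz": [0.074,0.0325,0.06],"delta_rot": [0,0,0],"fingers": 0.005},{"xyz": [0.074,0.0325,0.1],"delta_rot": [0,0,0],"fingers": 0.005},{"xyz": [0.074,0.0325,0.128],"delta_rot": [0,0,0],"fingers": 0.005},{"xyz": [0.074,0.0325,0.138],"delta_rot": [0,0,0],"fingers": 0.005},{"xyz": [0.074,0.0325,0.138],"delta_rot": [0,0,0],"fingers": 0.005},{"xyz": [0.074,0.0325,0.138],"delta_rot": [0,0,0],"fingers": 0.005}])

```text
clock: 6.32
position: [0.4746, -0.3517, 0.1643]
ee_rot: [2.069, 2.36, -0.0]
wrist_force: [0.7, 0.2, -0.4]
opening: 0.157
grip_force: 20.0
```

Run:
```python
from h import *
s=r.state();print(s["position"],s["ee_rot"],s["wrist_force"])
px,d,K,T,P=cam("wrist")
g=cv2.resize(px[100:270,170:340],None,fx=3.5,fy=3.5,interpolation=2);cv2.imwrite("pics/well.png",g)
```

```text
[ 0.47455413 -0.35173909  0.16430673] [ 2.06932851e+00  2.36005967e+00 -4.61829771e-04] [ 0.72250427  0.19331004 -0.43549567]
```

View pics/well.png

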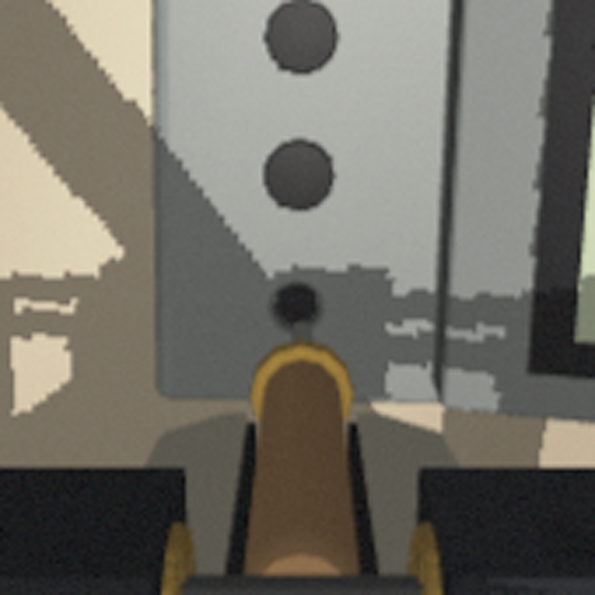

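The pin is about 1 mm right of the well centre at crop (296,303), and its tip is 12 mm above the deck. I'll nudge it and go down.

carry_out(deltas=[{"xyz": [0.001,-0.001,0.0],"delta_rot": [0,0,0],"fingers": 0.005},{"xyz": [0.001,-0.001,0.004],"delta_rot": [0,0,0],"fingers": 0.005},{"xyz": [0.001,-0.001,0.008],"delta_rot": [0,0,0],"fingers": 0.005},{"xyz": [0.001,-0.001,0.012],"delta_rot": [0,0,0],"fingers": 0.005},{"xyz": [0.001,-0.001,0.015],"delta_rot": [0,0,0],"fingers": 0.005},{"xyz": [0.001,-0.001,0.017],"delta_rot": [0,0,0],"fingers": 0.005},{"xyz": [0.001,-0.001,0.017],"delta_rot": [0,0,0],"fingers": 0.005}])

```text
clock: 7.25
position: [0.4728, -0.3503, 0.1458]
ee_rot: [2.071, 2.362, -0.0]
wrist_force: [-1.0, 0.4, 1.4]
opening: 0.158
grip_force: 20.0
```

carry_out(deltas=[{"xyz": [0,0,0.001],"delta_rot": [0,0,0],"fingers": 0.005},{"xyz": [0,0,0.002],"delta_rot": [0,0,0],"fingers": 0.005},{"xyz": [0,0,0.003],"delta_rot": [0,0,0],"fingers": 0.005},{"xyz": [0,0,0.003],"delta_rot": [0,0,0],"fingers": 0.005}])

```text
clock: 7.75
position: [0.4729, -0.3505, 0.1435]
ee_rot: [2.071, 2.361, -0.0]
wrist_force: [-1.4, 1.8, 6.1]
opening: 0.162
grip_force: 20.0
```

carry_out(deltas=[{"xyz": [0,0,0.001],"delta_rot": [0,0,0],"fingers": 0.005},{"xyz": [0,0,0.001],"delta_rot": [0,0,0],"fingers": 0.005},{"xyz": [0,0,0.001],"delta_rot": [0,0,0],"fingers": 0.005}])

```text
clock: 8.12
position: [0.4731, -0.3507, 0.1433]
ee_rot: [2.07, 2.361, -0.001]
wrist_force: [-1.8, 0.3, 10.9]
opening: 0.159
grip_force: 20.0
```

carry_out(deltas=[{"xyz": [0,0,-0.015],"delta_rot": [0,0,0],"fingers": 0.005},{"xyz": [0,0,-0.06],"delta_rot": [0,0,0],"fingers": 0.005},{"xyz": [0,0,-0.11],"delta_rot": [0,0,0],"fingers": 0.005},{"xyz": [0,0,-0.16],"delta_rot": [0,0,0],"fingers": 0.005},{"xyz": [0.035,-0.045,-0.16],"delta_rot": [0,0,0],"fingers": 0.005},{"xyz": [0.085,-0.059,-0.16],"delta_rot": [0,0,0],"fingers": 0.005},{"xyz": [0.14,-0.055,-0.16],"delta_rot": [0,0,0],"fingers": 0.005},{"xyz": [0.195,-0.048,-0.16],"delta_rot": [0,0,0],"fingers": 0.005}])

```text
clock: 9.12
position: [0.3991, -0.1619, 0.3021]
ee_rot: [2.073, 2.36, 0.001]
wrist_force: [0.4, -0.7, 0.2]
opening: 0.158
grip_force: 20.0
```

carry_out(deltas=[{"xyz": [0.05,0.02,0],"delta_rot": [0,0,0],"fingers": 0.005},{"xyz": [0.1,0.05,0],"delta_rot": [0,0,0],"fingers": 0.005},{"xyz": [0.145,0.085,0],"delta_rot": [0,0,0],"fingers": 0.005},{"xyz": [0.185,0.12,0],"delta_rot": [0,0,0],"fingers": 0.005},{"xyz": [0.215,0.145,0],"delta_rot": [0,0,0],"fingers": 0.005},{"xyz": [0.215,0.145,0],"delta_rot": [0,0,0],"fingers": 0.005},{"xyz": [0.215,0.145,0],"delta_rot": [0,0,0],"fingers": 0.005}])

```text
clock: 10.0
position: [0.515, 0.0686, 0.3016]
ee_rot: [-2.071, -2.363, 0.001]
wrist_force: [-0.8, 0.2, -0.3]
opening: 0.157
grip_force: 20.0
```

carry_out(deltas=[{"xyz": [0.0054,0.002,0.04],"delta_rot": [0,0,0],"fingers": 0.005},{"xyz": [0.0054,0.002,0.09],"delta_rot": [0,0,0],"fingers": 0.005},{"xyz": [0.0054,0.002,0.125],"delta_rot": [0,0,0],"fingers": 0.005},{"xyz": [0.0054,0.002,0.137],"delta_rot": [0,0,0],"fingers": 0.005},{"xyz": [0.0054,0.002,0.137],"delta_rot": [0,0,0],"fingers": 0.005},{"xyz": [0.0054,0.002,0.137],"delta_rot": [0,0,0],"fingers": 0.005}])

```text
clock: 10.75
position: [0.5178, 0.0741, 0.1664]
ee_rot: [2.07, 2.36, 0.003]
wrist_force: [0.9, -1.4, -0.1]
opening: 0.162
grip_force: 20.0
```

Run:
```python
from h import *
px,d,K,T,P=cam("wrist")
s=r.state();print(s["position"],s["ee_rot"],s["wrist_force"])
g=cv2.resize(px[60:270,155:365],None,fx=2.8,fy=2.8,interpolation=2);cv2.imwrite("pics/hole.png",g)
```

```text
[0.51781373 0.07420334 0.16642736] [2.06993599 2.35973846 0.00312225] [-0.61737633 -0.06654304 -1.05029465]
```

View pics/hole.png

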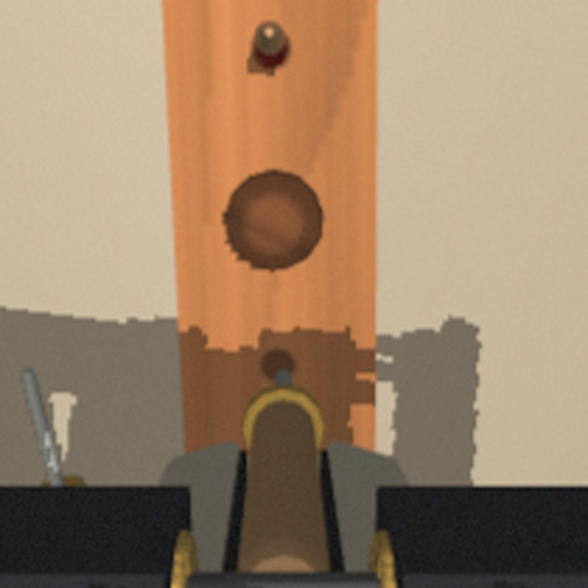

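The pin is about 2 mm right of its hole at crop (276,363), and the y alignment is fine. I'll shift it and insert.

carry_out(deltas=[{"xyz": [0,-0.002,0.0],"delta_rot": [0,0,0],"fingers": 0.005},{"xyz": [0,-0.002,0.01],"delta_rot": [0,0,0],"fingers": 0.005},{"xyz": [0,-0.002,0.02],"delta_rot": [0,0,0],"fingers": 0.005},{"xyz": [0,-0.002,0.03],"delta_rot": [0,0,0],"fingers": 0.005},{"xyz": [0,-0.002,0.04],"delta_rot": [0,0,0],"fingers": 0.005},{"xyz": [0,-0.002,0.048],"delta_rot": [0,0,0],"fingers": 0.005},{"xyz": [0,-0.002,0.053],"delta_rot": [0,0,0],"fingers": 0.005},{"xyz": [0,-0.002,0.053],"delta_rot": [0,0,0],"fingers": 0.005}])

```text
clock: 11.8
position: [0.5147, 0.0742, 0.1115]
ee_rot: [-2.071, -2.362, 0.0]
wrist_force: [-0.3, -0.6, -1.7]
opening: 0.157
grip_force: 20.0
```

carry_out(deltas=[{"xyz": [0,0,0.0007],"delta_rot": [0,0,0],"fingers": 0.005},{"xyz": [0,0,0.0007],"delta_rot": [0,0,0],"fingers": 0.02},{"xyz": [0,0,0.0007],"delta_rot": [0,0,0],"fingers": 0.05},{"xyz": [0,0,0.0007],"delta_rot": [0,0,0],"fingers": 0.05},{"xyz": [0,0,0.0007],"delta_rot": [0,0,0],"fingers": 0.05},{"xyz": [0,0,-0.04],"delta_rot": [0,0,0],"fingers": 0.05},{"xyz": [0,0,-0.1],"delta_rot": [0,0,0],"fingers": 0.05},{"xyz": [0,0,-0.16],"delta_rot": [0,0,0],"fingers": 0.05}])

```text
clock: 12.8
position: [0.5143, 0.0743, 0.2732]
ee_rot: [-2.071, -2.362, 0.001]
wrist_force: [2.1, 0.2, 0.5]
opening: 0.54
grip_force: 0.0
```

carry_out(deltas=[{"xyz": [0,0,-0.04],"delta_rot": [0,0,0],"fingers": 0.05},{"xyz": [0,0,-0.05],"delta_rot": [0,0,0],"fingers": 0.05},{"xyz": [0,0,-0.05],"delta_rot": [0,0,0],"fingers": 0.05}])

```text
clock: 13.18
position: [0.5145, 0.0743, 0.3212]
ee_rot: [-2.071, -2.362, 0.0]
wrist_force: [0.5, 0.4, -0.3]
opening: 0.538
grip_force: 0.0
```

Run:
```python
from h import *
px,d,K,T,P=cam("wrist")
s=r.state();print(s["position"],s["ee_rot"],s["wrist_force"])
cv2.imwrite("pics/w3.png",px)
Z=P[...,2]
b=(abs(P[...,0]-.51)<.03)&(P[...,1]<.098)&(P[...,1]>.04)
for lo,hi in((.06,.09),(.09,.12),(.13,.145)):
    m=b&(Z>lo)&(Z<hi);p=P[m];print(lo,m.sum(),p.mean(0).round(4) if len(p) else 0,p.min(0) if len(p) else 0,p.max(0) if len(p) else 0)
```

```text
[0.5140707  0.07427831 0.32006443] [-2.07007945e+00 -2.36059894e+00  2.26413733e-03] [ 0.03612905  0.49702551 -0.66410804]
0.06 39 [0.514  0.0809 0.0754] [0.50775793 0.07471835 0.06065451] [0.52144102 0.08257422 0.08953445]
0.09 50 [0.5145 0.0809 0.1058] [0.50799566 0.07626338 0.09011255] [0.52240767 0.08260428 0.11946972]
0.13 141 [0.515  0.0761 0.1357] [0.50841472 0.06846895 0.13021087] [0.52205416 0.08225294 0.13853202]
```

View pics/w3.png

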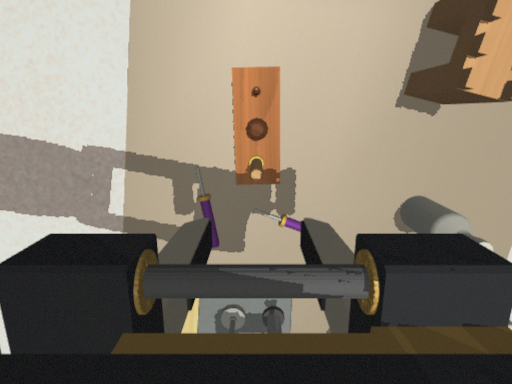

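The stylus is back upright in its hole: (256,165) in the picture, top at 0.136 m. The two purple decoys are lying on the mat near (210,220) and (290,223); neither is part of the task. Next is the cap.

carry_out(deltas=[{"xyz": [-0.04,-0.007,0],"delta_rot": [0,0,0],"fingers": 0.05},{"xyz": [-0.09,-0.015,0],"delta_rot": [0,0,0],"fingers": 0.05},{"xyz": [-0.145,-0.025,0],"delta_rot": [0,0,0],"fingers": 0.05},{"xyz": [-0.2,-0.035,0],"delta_rot": [0,0,0],"fingers": 0.05},{"xyz": [-0.25,-0.045,0],"delta_rot": [0,0,0],"fingers": 0.05},{"xyz": [-0.3,-0.052,0],"delta_rot": [0,0,0],"fingers": 0.05},{"xyz": [-0.33,-0.057,0],"delta_rot": [0,0,0],"fingers": 0.05},{"xyz": [-0.33,-0.057,0],"delta_rot": [0,0,0],"fingers": 0.05}])

```text
clock: 14.22
position: [0.5002, -0.262, 0.3185]
ee_rot: [-2.072, -2.355, 0.001]
wrist_force: [0.4, -0.0, 0.2]
opening: 0.54
grip_force: 0.0
```

carry_out(deltas=[{"xyz": [0,0,0],"delta_rot": [0,0,0],"fingers": 0.05},{"xyz": [0,0,0],"delta_rot": [0,0,0],"fingers": 0.05},{"xyz": [0,0,0],"delta_rot": [0,0,0],"fingers": 0.05}])

```text
clock: 14.6
position: [0.5015, -0.2592, 0.3218]
ee_rot: [2.069, 2.364, 0.0]
wrist_force: [1.0, -0.1, 0.6]
opening: 0.534
grip_force: 0.0
```

Run:
```python
from h import *
px,d,K,T,P=cam("wrist")
s=r.state();print(s["position"],s["ee_rot"],s["qpos"])
cv2.imwrite("pics/w4.png",px)
b=(abs(P[...,0]-.51)<.03)&(abs(P[...,1]+.18)<.03)&(d>0)
for lo,hi in((.192,.199),(.203,.208),(.22,.236),(.236,.246)):
    m=b&(P[...,2]>lo)&(P[...,2]<hi)
    p=P[m];v,u=np.nonzero(m)
    if len(p):print(lo,m.sum(),(u.mean(),v.mean()),p.mean(0).round(4),p.min(0).round(4),p.max(0).round(4))
    if lo==.236:
        c=cv2.minEnclosingCircle(np.stack([u,v],1).astype(np.float32));print(c,ray(K,T,*c[0],.240))
```

```text
[ 0.50146602 -0.25946279  0.32188325] [2.06944984e+00 2.36317279e+00 3.49412757e-05] [-6.75002709e-01  2.44161640e-01  1.35088537e+00  5.36465228e-06
  1.54616365e+00 -8.07337213e-01]
0.192 1549 (np.float64(276.8256939961265), np.float64(102.59780503550678)) [ 0.5102 -0.1843  0.1944] [ 0.4929 -0.2076  0.192 ] [ 0.5299 -0.1609  0.1975]
0.22 36 (np.float64(274.9166666666667), np.float64(104.22222222222223)) [ 0.5066 -0.1869  0.2328] [ 0.5025 -0.1933  0.2256] [ 0.5203 -0.1761  0.2356]
0.236 507 (np.float64(282.7613412228797), np.float64(101.21301775147928)) [ 0.5114 -0.1843  0.2396] [ 0.5026 -0.1931  0.2363] [ 0.5204 -0.1757  0.242 ]
((282.9022521972656, 101.23654174804688), 12.904534339904785) [ 0.51146896 -0.18432507  0.24      ]
```

View pics/w4.png

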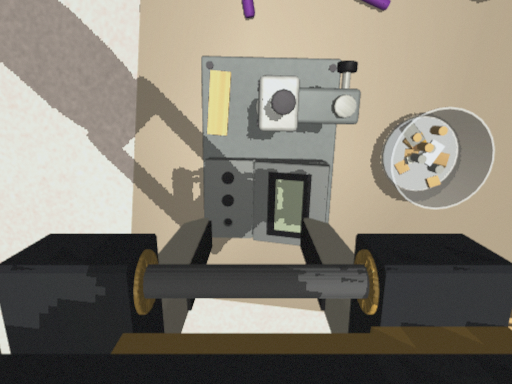

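The cap is at (283,101), i.e. (0.5114, -0.1843) with its top at 0.240 m, and nothing surrounds it.

carry_out(deltas=[{"xyz": [0.04,0.01,0],"delta_rot": [0,0,0],"fingers": 0.05},{"xyz": [0.073,0.0195,0],"delta_rot": [0,0,0],"fingers": 0.05},{"xyz": [0.073,0.0195,0],"delta_rot": [0,0,0],"fingers": 0.05},{"xyz": [0.073,0.0195,0.03],"delta_rot": [0,0,0],"fingers": 0.05},{"xyz": [0.073,0.0195,0.06],"delta_rot": [0,0,0],"fingers": 0.05},{"xyz": [0.073,0.0195,0.08],"delta_rot": [0,0,0],"fingers": 0.05},{"xyz": [0.073,0.0195,0.088],"delta_rot": [0,0,0],"fingers": 0.05},{"xyz": [0.073,0.0195,0.088],"delta_rot": [0,0,0],"fingers": 0.05}])

```text
clock: 15.65
position: [0.511, -0.1859, 0.2336]
ee_rot: [-2.071, -2.362, 0.0]
wrist_force: [0.4, -0.6, 0.5]
opening: 0.536
grip_force: 0.0
```

carry_out(deltas=[{"xyz": [0,0,0],"delta_rot": [0,0,0],"fingers": 0.05},{"xyz": [0,0,0],"delta_rot": [0,0,0],"fingers": 0.05}])

```text
clock: 15.9
position: [0.5115, -0.1858, 0.2346]
ee_rot: [2.07, 2.361, 0.0]
wrist_force: [-0.5, -0.2, -0.4]
opening: 0.539
grip_force: 0.0
```

carry_out(deltas=[{"xyz": [0.001,0,0],"delta_rot": [0,0,0],"fingers": 0.03},{"xyz": [0.001,0,0],"delta_rot": [0,0,0],"fingers": 0.02},{"xyz": [0.001,0,0],"delta_rot": [0,0,0],"fingers": 0.01},{"xyz": [0.001,0,0],"delta_rot": [0,0,0],"fingers": 0.005},{"xyz": [0.001,0,0],"delta_rot": [0,0,0],"fingers": 0.005},{"xyz": [0.001,0,0],"delta_rot": [0,0,0],"fingers": 0.005}], force=45)

```text
clock: 16.65
position: [0.511, -0.1844, 0.2337]
ee_rot: [2.071, 2.362, 0.0]
wrist_force: [0.3, -0.1, -0.4]
opening: 0.182
grip_force: 45.0
```

Run:
```python
from h import *
s=r.state();print(s["position"],s["wrist_force"],s["opening"]*.093,s["grip_force"])
```

```text
[ 0.51102102 -0.18443359  0.23370023] [ 0.33334975 -0.13147996 -0.41198409] 0.01690005107899044 45.00003397464752
```

carry_out(deltas=[{"xyz": [0,0,-0.003],"delta_rot": [0,0,0],"fingers": 0.005},{"xyz": [0,0,-0.007],"delta_rot": [0,0,0],"fingers": 0.005},{"xyz": [0,0,-0.012],"delta_rot": [0,0,0],"fingers": 0.005},{"xyz": [0,0,-0.017],"delta_rot": [0,0,0],"fingers": 0.005},{"xyz": [0,0,-0.022],"delta_rot": [0,0,0],"fingers": 0.005},{"xyz": [0,0,-0.026],"delta_rot": [0,0,0],"fingers": 0.005},{"xyz": [0,0,-0.029],"delta_rot": [0,0,0],"fingers": 0.005},{"xyz": [0,0,-0.03],"delta_rot": [0,0,0],"fingers": 0.005}])

```text
clock: 17.65
position: [0.5109, -0.1844, 0.2637]
ee_rot: [-2.071, -2.362, -0.0]
wrist_force: [3.5, -0.2, -7.5]
opening: 0.18
grip_force: 45.0
```

carry_out(deltas=[{"xyz": [0,0,0],"delta_rot": [0,0,0],"fingers": 0.005},{"xyz": [0,0,0],"delta_rot": [0,0,0],"fingers": 0.005},{"xyz": [0,0,0],"delta_rot": [0,0,0],"fingers": 0.005}])

```text
clock: 18.02
position: [0.5109, -0.1844, 0.2636]
ee_rot: [-2.071, -2.362, -0.0]
wrist_force: [2.8, -0.2, -6.3]
opening: 0.185
grip_force: 45.0
```

Run:
```python
from h import *
s=r.state();print(s["position"],s["wrist_force"],s["grip_force"],s["clock"])
px,d,K,T,P=cam("scene")
cv2.imwrite("pics/end.png",cv2.resize(px[90:230,120:300],None,fx=4.2,fy=4.2,interpolation=2))
px,d,K,T,P=cam("wrist")
b=(abs(P[...,0]-.5114)<.012)&(abs(P[...,1]+.184)<.012)&(d>0)&(P[...,2]>.255)&(P[...,2]<.29)
z=P[b][:,2];print(b.sum(),np.percentile(z,[5,50,90]) if len(z) else 0)
```

```text
[ 0.51093458 -0.18438891  0.26355889] [ 2.81171948 -0.15625845 -6.3347674 ] 44.99796152114868 18.025
1822 [0.25783891 0.26930609 0.28113386]
```

View pics/end.png

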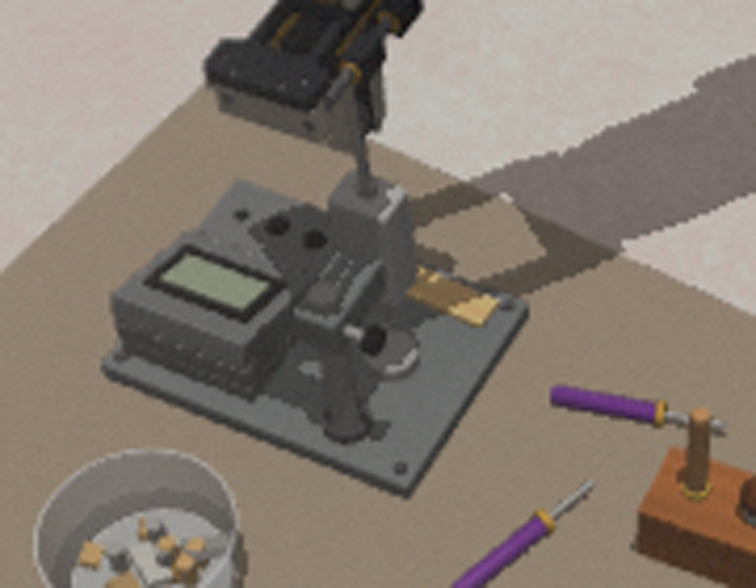

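The rod is up with the mark near the collar top at crop (365,190), and the stylus stands in its block. I'll hold, then check for slip before handing in.

carry_out(deltas=[{"xyz": [0,0,0],"delta_rot": [0,0,0],"fingers": 0.005},{"xyz": [0,0,0],"delta_rot": [0,0,0],"fingers": 0.005},{"xyz": [0,0,0],"delta_rot": [0,0,0],"fingers": 0.005},{"xyz": [0,0,0],"delta_rot": [0,0,0],"fingers": 0.005},{"xyz": [0,0,0],"delta_rot": [0,0,0],"fingers": 0.005},{"xyz": [0,0,0],"delta_rot": [0,0,0],"fingers": 0.005}])

```text
clock: 18.88
position: [0.5109, -0.1844, 0.2636]
ee_rot: [-2.071, -2.362, -0.0]
wrist_force: [2.8, -0.1, -7.4]
opening: 0.183
grip_force: 45.0
```

Run:
```python
from h import *
s=r.state();print(s["position"],s["wrist_force"],s["grip_force"])
px,d,K,T,P=cam("wrist")
b=(np.hypot(P[...,0]-.5112,P[...,1]+.1843)<.0075)&(d>0)&(P[...,2]>.24)&(P[...,2]<.3)
print(np.histogram(P[b][:,2],bins=np.arange(.24,.301,.003)))
```

```text
[ 0.5109181  -0.18441508  0.26363896] [ 2.79980857 -0.08227456 -7.36993217] 44.99788284301758
(array([  1,   0,   0,   0,   0,   0,   0,   0,   0, 530, 154,   0,   0,
         0,   0,   0,   0,   0,   0,   0]), array([0.24 , 0.243, 0.246, 0.249, 0.252, 0.255, 0.258, 0.261, 0.264,
       0.267, 0.27 , 0.273, 0.276, 0.279, 0.282, 0.285, 0.288, 0.291,
       0.294, 0.297, 0.3  ]))
```

The cap top reads about 0.2695 m, up 30 mm from its 0.240 m rest height, so it has not slipped.

```bash
python3 -c "
from cell import r
print(r.finish_job())"
```

```text
the job is handed in; nothing more can be done
None
```

The job is handed in (no verdict came back): I pressed the zero button onto its stop, stood the stylus back in its own hole, and the gripper is holding the cap with the rod drawn up about 30 mm; the two purple decoys, upright at the start, ended up lying on the mat, though I saw no contact with them.

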